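# Refit and set the study humidifier

## Robot

A 6-joint arm with a two-finger parallel gripper is mounted at the origin on the work surface. World frame = base frame: x ahead of the robot, y to its left, z up, the work surface at z = 0. Lengths are in m, angles in rad, forces in N, time in s.
With the tool pointing down it reaches from about 0.4 to 0.825 m from the base axis. Payload 7 kg.
Tool frame: the origin (TCP) lies between the finger pads, 19 mm behind the fingertips; this is the grasp point; z points along the fingers, y is the line along which they close (so a half turn about z gives the same grasp; the last joint's range is limited). The gripper opens to 85 mm and grips with 20 to 120 N. Pads are 22 mm wide; open, the fingers measure 114 mm over their backs; the gripper's body (76 mm by 85 mm) begins 54 mm behind the grasp point. The pads swing forward as they close: fully open they stand 13 mm farther back than shut.
Start: joints at [-0.871, 0.359, 0.012, 0, -1.224, -0.288], TCP at [0.27, -0.619, 0.25] pointing down, gripper open.
Joint ranges: [-3.07, 3.07], [-1.43, 2.12], [-1.02, 1.25], [-3.03, 1.67], [-3.05, -0], [-3.03, 3.03]. Speed limits (rad/s): [2.39, 2.39, 3.01, 3.14, 3.14, 3.14].

## Interface

Orientations are given as [roll, pitch, yaw] about the fixed x, y, z axes, in that order (R = Rz(yaw) Ry(pitch) Rx(roll)).
In Python, from cell import * gives the robot as it stands. The module is installed in compiled form; this text tells all that it offers.
- The arm moves only by the tool step_arm, never from a script. Its argument "series" is a list of rows, each an object with "dp": the shift along the tool's x, y, z normalised to -1 to 1, where 1 is 20 mm, a list of three; "delta_rot": the turn, a rotation vector about the tool's x, y, z normalised to -1 to 1, where 1 is 0.08 rad, a list of three. In form: [{"dp": [dx, dy, dz], "delta_rot": [wx, wy, wz]}, ...]. A call has 1 to 8 rows; each row shifts and turns the commanded pose from where the row before left it, along the tool's axes as they then stand; what a row does not reach is not made up. A row lasts 1/12 s, in which the tool goes at most 41.7 mm and 7.16 degrees, less where a joint would pass 70% of its speed; a pose out of reach is approached as far as the arm can. A call with a number of a shift or a turn outside -1 to 1 is refused whole. A call with a gripper value outside its range is refused whole. "hand" is the opening, from -1 (shut) to 1 (fully open), set as the call begins (left out, the last holds). The fingers move at their own pace and stop on an object; the grip force is fixed at half the most. Time passes only in rows, so rows that do not move let the fingers close. It gives the time, the measured TCP pose, the force, the opening and the grip force at its end, in the units of the state.
- read_state(): the state, without advancing time (a new reading comes with each control period).
- capture(name): name is "scene" or "top" or "wrist"; returns a dict with "img" (400x640x3 uint8, blue, green, red), "K" (3x3 intrinsics, pixels), "eye" and "rotation" of the camera in the world; the wrist camera has in their place "hand_eye" (4x4, takes a point from camera to tool coordinates, whose origin is the TCP and whose axes are the flange's). Camera axes: x right, y up, looking along -z (the intrinsics and any distortion apply to the point x, -y, -z); pixel columns grow to the right and rows downward; lengths in m; the calibration is good to about 2 mm. The wrist camera is an equidistant fisheye: a pixel r from the principal point sees the ray r / f radians off the axis. A picture is of the moment at which its call begins: read the wrist's pose just before it. There is no depth.
- finish_job(): hands the job in; it is judged then, once.
The state is a dict: "time": time; "joint_pos": joint angles; "qd": joint speeds; "joint_efforts": joint torques, N m; "position": TCP position; "tcp_rot": TCP orientation; "force": force on the tool from outside, world axes, zero at the start; "torque": the same for the moment, N m; "gripper_width": opening from 0.0 (shut) to 1.0 (fully open); "finger_force": force on a finger pad.
Only numpy, scipy, OpenCV 4.12 (cv2) and the standard library are available. Lean on these libraries where they do the work, as an engineer would, in place of code of your own. Each camera call takes 0.05 s, during which the arm holds its last target. There are 200 camera calls.

## Task

On the desk humidifier, slide the fresh white cartridge with the blue cap down into the brass well until it is fully home, and let go of it. Then, by its white handle, turn the valve wheel clockwise until it is closed against its stop, and back it off (counter-clockwise) exactly two full turns from there; finish with the program still gripping the handle. Leave the used brown cartridge and the other things on the desk where they are.

Things in the scene. Friction and masses are not known exactly. Their poses are not given: they have to be found in the camera images.
- fresh: The fresh cartridge: loose, upright; white body 40 mm in diameter, 90 mm tall, thin grey bands, tapered foot (33 mm across at the bottom, full width 5 mm up); on top a blue round grip cap 24 mm in diameter, 40 mm tall (130 mm in all). About 0.1 kg. It starts on the desk left or right of the humidifier. Origin: centre of its underside; z up its axis
- spent: The used cartridge, to be left alone: same shape as the fresh one, brown body and black cap, standing loose on the desk on the other side. Origin: centre of its underside
- unit: The humidifier, fixed to the desk: a black deck 140 mm (x) by 360 mm (y) by 30 mm high with a brass stripe, carrying the brass cartridge well on its -y side, the valve on its +y side and a copper pipe between them. It may stand turned by up to 20 degrees. Origin: centre of its underside, z up
- well_floor (a point): Centre of the inner floor of the brass well (an upright open tube on the deck, 55 mm outside diameter, 43 mm bore, 64 mm deep, mouth flared to about 49 mm over the top 8 mm). Lies 34 mm above the desk; a seated cartridge stands on it, its white body rising 26 mm above the rim
- well_mouth (a point): Centre of the well's top rim, 98 mm above the desk
- valve_axis (a point): Point on the vertical axis of the valve wheel, at mid-thickness of the rim, 98 mm above the desk. The brass wheel's rim has a centre-line radius of 50 mm and is 12 mm thick; its top is 104 mm above the desk
- handle_mid (a point): Middle (27 mm above its foot) of the white handle, an upright round peg 20 mm in diameter, 46 mm tall, on the wheel's rim 50 mm from the wheel axis; foot 110 mm, top 156 mm above the desk. It spins freely about its own vertical axis, so a gripper can carry it round in a circle without turning
- wheel (a joint): Angle of the valve wheel, rad: 0 when closed against its stop, growing as it is opened counter-clockwise seen from above (2 pi per turn, opens up to 18 rad). It starts 1.5 to 5 rad open. It has friction only (about 0.12 N m, some 2.5 N at the handle), no spring, and stays where it is left
- mug: Blue mug, 76 mm wide and 90 mm tall, loose on the desk beyond the humidifier, to be left alone. Origin: centre of its underside
- car: Red model car, 110 mm long and 43 mm high, loose on the desk beyond the humidifier, to be left alone. Origin: centre of its underside
- book: Dark red book, 116 by 156 by 35 mm, lying loose on the desk beyond the humidifier, to be left alone. Origin: centre of its underside

How it is judged:
By the outcome, as a careful person would: the job done as asked, in the order asked, and still so for the second after the job is handed in, while the arm keeps its last pose, push and grip.
It also fails if it takes over 72 s, if anything falls off the work surface, if the arm or the gripper's body presses on something with over 40 N, if the wrist force passes 120 N, or if a joint passes its speed limit or range.

## Working session

There is one attempt and no reset: what is moved stays moved. The work goes in short steps, Python scripts to look and compute and a tool call to move; the robot and the scene stay as the last step left them, time stands still between calls to the robot, and variables do not carry over. Pictures are saved under pics/ and viewed, at most 10 in all, crops included, and the job is handed in when it is done.

Besides the shell and the picture viewer there is one more tool, called after "Request:" by a JSON object that holds its "name" and its "arguments", one argument or row to a line. step_arm: Moves the arm, as the interface text tells. Its arguments: {"type":"object","properties":{"series":{"type":"array","items":{"type":"object","properties":{"dp":{"type":"array","items":{"type":"number","minimum":-1,"maximum":1}},"delta_rot":{"type":"array","items":{"type":"number","minimum":-1,"maximum":1}}}}},"hand":{"type":"number"}},"required":["series"]}

```bash
mkdir -p pics; cat > h.py <<'E'
from cell import *
import numpy as np, cv2
from scipy.spatial.transform import Rotation as R
def ray(c,u,v):
    K=np.array(c["K"]); d=np.array([(u-K[0,2])/K[0,0],-(v-K[1,2])/K[1,1],-1.])
    return np.array(c["eye"]),np.array(c["rotation"])@d
def at(c,u,v,z):
    e,d=ray(c,u,v); return e+d*(z-e[2])/d[2]
def proj(c,P):
    q=np.array(c["rotation"]).T@(np.array(P)-np.array(c["eye"])); K=np.array(c["K"])
    return K[0,0]*q[0]/-q[2]+K[0,2], K[1,1]*-q[1]/-q[2]+K[1,2]
E
python3 - <<'E'
from h import *
s=read_state();print(s)
for n in("scene","top"):
    c=capture(n);cv2.imwrite(f"pics/{n}0.png",c["img"]);print(n,c["K"],c["eye"],c["rotation"],[k for k in c])
E
```

```text
{'time': 0.0, 'joint_pos': array([-8.70872537e-01,  3.59394622e-01,  1.10410275e-02, -3.47848901e-04,
       -1.22414122e+00, -2.88120187e-01]), 'qd': array([ 0.00037348,  0.0005948 , -0.00018641,  0.00031265,  0.00019943,
       -0.00220134]), 'joint_efforts': array([-7.74473283e-04, -5.83321738e+01,  2.93417412e+01,  6.93646967e+00,
       -5.92148717e-03,  1.87792757e-06]), 'position': array([ 0.26997115, -0.6181429 ,  0.24905133]), 'tcp_rot': array([ 3.13987125e+00, -1.69153326e-04, -2.72990737e+00]), 'force': array([-0.5602565 , -0.53705657, -1.33265381]), 'torque': array([ 0.01002266, -0.01738913,  0.01446261]), 'finger_force': 0.0, 'gripper_width': 0.9975862521394527}
scene [[412.48157651   0.         316.26572709]
 [  0.         412.48157651 202.58517306]
 [  0.           0.           1.        ]] [ 1.22823781 -0.25618089  0.88858005] [ 0.7003129  -0.00936142  1.19216849] ['img', 'K', 'eye', 'rotation']
top [[506.36714704   0.         320.99344463]
 [  0.         506.36714704 200.10285331]
 [  0.           0.           1.        ]] [0.5408465  0.0196182  1.69598083] [ 0.04415327 -0.01552381 -1.56423364] ['img', 'K', 'eye', 'rotation']
```

```bash
sed -i 's/np.array(c\["rotation"\])/R.from_euler("xyz",c["rotation"]).as_matrix()/' h.py
```

```text
(no output)
```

View pics/top0.png

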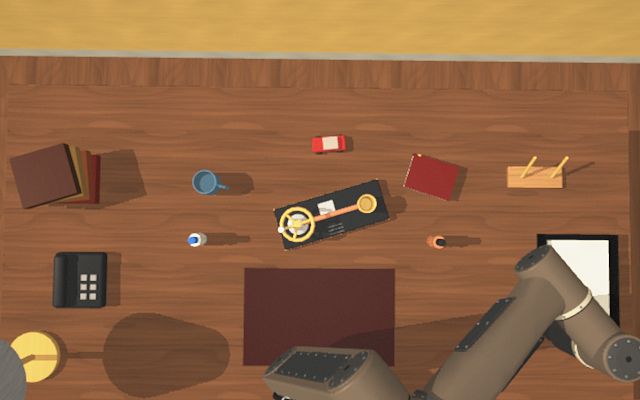

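View pics/scene0.png

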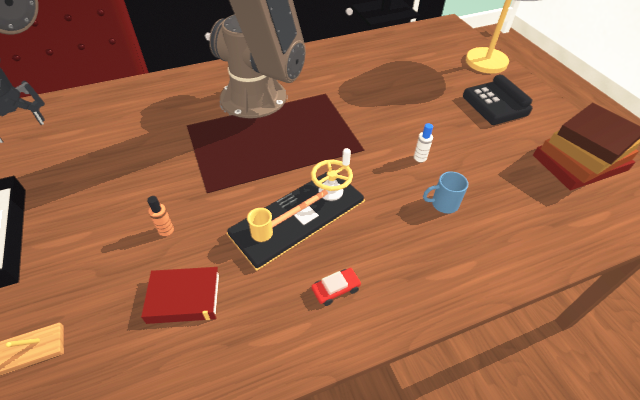

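The top view shows the fresh cartridge's blue cap near (192,240), the well at (367,204), the wheel hub at (297,224), and the handle at (284,229). In the scene view the blue cap is at (428,130), the well at (261,217), and the handle at (347,155). Next I'll enlarge crops of these.

```bash
python3 - <<'E'
from h import *
t=cv2.imread("pics/top0.png");s=cv2.imread("pics/scene0.png")
f=lambda i,x,y,w,h,k:cv2.resize(i[y:y+h,x:x+w],None,fx=k,fy=k,interpolation=cv2.INTER_CUBIC)
a=f(t,270,175,125,80,6)  # 750x480
cv2.imwrite("pics/c1.png",a)
b=np.hstack([f(t,180,225,40,30,8),f(s,405,115,40,60,8)[:240]]) 
c=np.hstack([f(s,240,200,40,50,8),f(s,405,115,40,60,8)[240:].copy() if 0 else f(s,405,145,40,50,8)])
b2=np.vstack([b,c])[:600]
cv2.imwrite("pics/c2.png",b2)
E
```

```text
(no output)
```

View pics/c1.png

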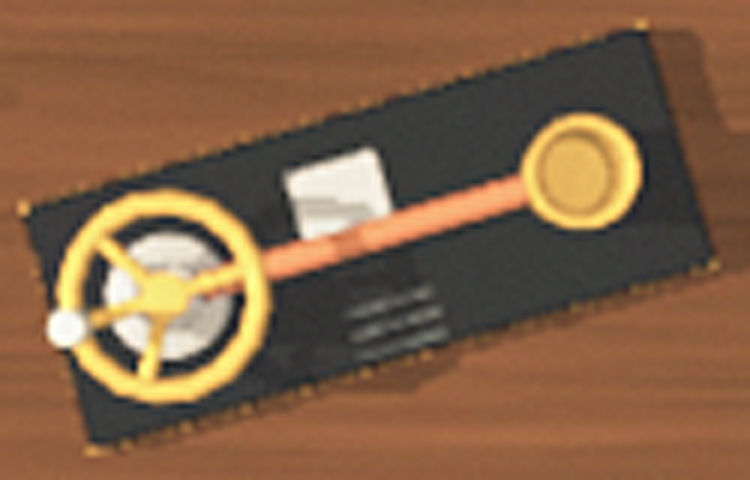

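View pics/c2.png

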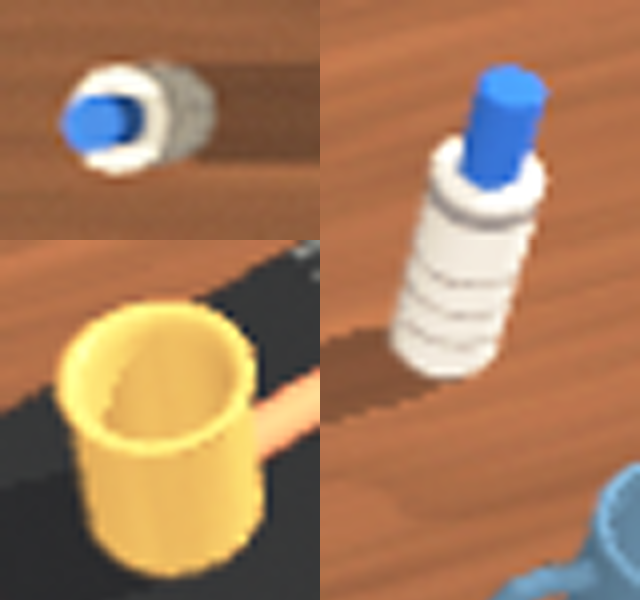

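Crop 1 (6x, offset 270,175) shows the well rim centre at (581,171), the wheel rim centre at (164,297), the handle top at (67,329), and the deck corners at (25,208), (641,24), (715,264) and (94,450). Crop 2 (8x) shows the cap top at (92,122) in the top view and (191,86) in the scene view, and the scene well rim at (157,138).

```bash
cat >> h.py <<'E'
def meet(rs):
    A=0;b=0
    for e,d in rs:
        d=d/np.linalg.norm(d);M=np.eye(3)-np.outer(d,d);A=A+M;b=b+M@e
    p=np.linalg.solve(A,b);return p
E
python3 - <<'E'
from h import *
np.set_printoptions(precision=4,suppress=True)
t=capture("top");s=capture("scene")
m=lambda x,y,k,ox,oy:((x+.5)/k-.5+ox,(y+.5)/k-.5+oy)
for n,x,y,z in(("well",581,171,.098),("wheel",164,297,.104),("handle",67,329,.156),("c",25,208,.03),("c",641,24,.03),("c",715,264,.03),("c",94,450,.03)):
    print(n,at(t,*m(x,y,6,270,175),z))
print("cap",at(t,*m(92,122,8,180,225),.13),"shoulder",at(t,*m(121,119,8,180,225),.09))
print("cap scene",at(s,*m(191,86,8,405,115),.13),"well scene",at(s,*m(157,138,8,240,200),.098))
print("meet",meet([ray(t,*m(92,122,8,180,225)),ray(s,*m(191,86,8,405,115))]),meet([ray(t,*m(581,171,6,270,175)),ray(s,*m(157,138,8,240,200))]))
w=capture("wrist");print(w["K"],w["hand_eye"],proj(t,read_state()["position"]))
E
```

```text
well [ 0.6032 -0.1485  0.098 ]
wheel [0.5355 0.0704 0.104 ]
handle [0.5192 0.1176 0.156 ]
c [0.5834 0.1493 0.03  ]
c [ 0.6872 -0.1885  0.03  ]
c [ 0.5553 -0.2295  0.03  ]
c [0.4515 0.1103 0.03  ]
cap [0.4852 0.3943 0.13  ] shoulder [0.485  0.3925 0.09  ]
cap scene [0.4841 0.3937 0.13  ] well scene [ 0.6036 -0.1491  0.098 ]
meet [0.4849 0.3937 0.1307] [ 0.6032 -0.1488  0.0974]
[[309.7069   0.     319.9009]
 [  0.     309.7069 193.9379]
 [  0.       0.       1.    ]] [[-0.001   0.9469  0.3215  0.0827]
 [ 1.      0.0013 -0.0006 -0.0011]
 [-0.001   0.3215 -0.9469 -0.1239]
 [ 0.      0.      0.      1.    ]] (np.float64(536.418975142433), np.float64(319.09895834405614))
```

Request:
{"name": "step_arm", "arguments": {
  "series": [
    {"delta_rot": [0,0,-1]},
    {"delta_rot": [0,0,-1]},
    {"delta_rot": [0,0,-1]},
    {"delta_rot": [0,0,-1]},
    {"delta_rot": [0,0,-1]},
    {"delta_rot": [0,0,-1]},
    {"delta_rot": [0,0,-1]},
    {"delta_rot": [0,0,-1]}
  ]
}}

```text
invalid input at $.series[0]: expected keys dp, delta_rot
```

Request:
{"name": "step_arm", "arguments": {
  "series": [
    {"delta_rot": [0,0,-1]},
    {"delta_rot": [0,0,-1]},
    {"delta_rot": [0,0,-1]},
    {"delta_rot": [0,0,-1]},
    {"delta_rot": [0,0,-1]},
    {"delta_rot": [0,0,-1]},
    {"delta_rot": [0,0,-0.49]},
    {"dp": [0,0,0]}
  ]
}}

```text
invalid input at $.series[0]: expected keys dp, delta_rot
```

Request:
{"name": "step_arm", "arguments": {
  "series": [
    {"dp": [-1,-0.63,0]},
    {"dp": [-1,-0.63,0]},
    {"dp": [-1,-0.63,0]},
    {"dp": [-1,-0.63,0]},
    {"dp": [-1,-0.63,0]},
    {"dp": [-1,-0.63,0]},
    {"dp": [-1,-0.63,0]},
    {"dp": [-1,-0.63,0]}
  ]
}}

```text
invalid input at $.series[0]: expected keys dp, delta_rot
```

Request:
{"name": "step_arm", "arguments": {
  "series": [
    {"dp": [0,0,0],"delta_rot": [0,0,-1]},
    {"dp": [0,0,0],"delta_rot": [0,0,-1]},
    {"dp": [0,0,0],"delta_rot": [0,0,-1]},
    {"dp": [0,0,0],"delta_rot": [0,0,-1]},
    {"dp": [0,0,0],"delta_rot": [0,0,-1]},
    {"dp": [0,0,0],"delta_rot": [0,0,-1]},
    {"dp": [0,0,0],"delta_rot": [0,0,-1]},
    {"dp": [0,0,0],"delta_rot": [0,0,-1]}
  ]
}}

```text
time: 0.92
position: [0.2701, -0.6185, 0.2498]
tcp_rot: [3.141, 0.0, -2.086]
force: [0.1, 0.4, 0.3]
gripper_width: 1.001
finger_force: 0.0
```

Request:
{"name": "step_arm", "arguments": {
  "series": [
    {"dp": [0,0,0],"delta_rot": [0,0,-1]},
    {"dp": [0,0,0],"delta_rot": [0,0,-1]},
    {"dp": [0,0,0],"delta_rot": [0,0,-1]},
    {"dp": [0,0,0],"delta_rot": [0,0,-1]},
    {"dp": [0,0,0],"delta_rot": [0,0,-1]},
    {"dp": [0,0,0],"delta_rot": [0,0,-1]},
    {"dp": [0,0,0],"delta_rot": [0,0,-0.49]},
    {"dp": [0,0,0],"delta_rot": [0,0,0]}
  ]
}}

```text
time: 1.58
position: [0.2701, -0.6185, 0.2499]
tcp_rot: [3.141, 0.0, -1.569]
force: [-0.6, 0.6, 0.1]
gripper_width: 0.999
finger_force: 0.0
```

Yaw is now -π/2, so dp = (-dY, -dX, -dZ)/20 mm.

Request:
{"name": "step_arm", "arguments": {
  "series": [
    {"dp": [-1,-0.63,0],"delta_rot": [0,0,0]},
    {"dp": [-1,-0.63,0],"delta_rot": [0,0,0]},
    {"dp": [-1,-0.63,0],"delta_rot": [0,0,0]},
    {"dp": [-1,-0.63,0],"delta_rot": [0,0,0]},
    {"dp": [-1,-0.63,0],"delta_rot": [0,0,0]},
    {"dp": [-1,-0.63,0],"delta_rot": [0,0,0]},
    {"dp": [-1,-0.63,0],"delta_rot": [0,0,0]},
    {"dp": [-1,-0.63,0],"delta_rot": [0,0,0]}
  ]
}}

```text
time: 2.25
position: [0.3713, -0.4575, 0.25]
tcp_rot: [-3.142, -0.0, -1.573]
force: [0.7, 0.3, 0.1]
gripper_width: 1.001
finger_force: 0.0
```

Request:
{"name": "step_arm", "arguments": {
  "series": [
    {"dp": [-1,-0.63,0],"delta_rot": [0,0,0]},
    {"dp": [-1,-0.63,0],"delta_rot": [0,0,0]},
    {"dp": [-1,-0.63,0],"delta_rot": [0,0,0]},
    {"dp": [-1,-0.63,0],"delta_rot": [0,0,0]},
    {"dp": [-1,-0.63,0],"delta_rot": [0,0,0]},
    {"dp": [-1,-0.63,0],"delta_rot": [0,0,0]},
    {"dp": [-1,-0.63,0],"delta_rot": [0,0,0]},
    {"dp": [-1,-0.63,0],"delta_rot": [0,0,0]}
  ]
}}

```text
time: 2.92
position: [0.4721, -0.2974, 0.2501]
tcp_rot: [-3.141, -0.0, -1.572]
force: [0.4, -0.1, 0.3]
gripper_width: 1.002
finger_force: 0.0
```

Request:
{"name": "step_arm", "arguments": {
  "series": [
    {"dp": [-1,-0.63,0],"delta_rot": [0,0,0]},
    {"dp": [-1,-0.63,0],"delta_rot": [0,0,0]},
    {"dp": [-1,-0.63,0],"delta_rot": [0,0,0]},
    {"dp": [-1,-0.63,0],"delta_rot": [0,0,0]},
    {"dp": [-1,-0.63,0],"delta_rot": [0,0,0]},
    {"dp": [-1,-0.63,0],"delta_rot": [0,0,0]},
    {"dp": [-1,-0.63,0],"delta_rot": [0,0,0]},
    {"dp": [-1,-0.63,0],"delta_rot": [0,0,0]}
  ]
}}

```text
time: 3.58
position: [0.5729, -0.1374, 0.2501]
tcp_rot: [-3.141, 0.0, -1.572]
force: [-0.5, 0.8, 0.2]
gripper_width: 0.997
finger_force: 0.0
```

Request:
{"name": "step_arm", "arguments": {
  "series": [
    {"dp": [-1,0.18,0],"delta_rot": [0,0,0]},
    {"dp": [-1,0.18,0],"delta_rot": [0,0,0]},
    {"dp": [-1,0.18,0],"delta_rot": [0,0,0]},
    {"dp": [-1,0.18,0],"delta_rot": [0,0,0]},
    {"dp": [-1,0.18,0],"delta_rot": [0,0,0]},
    {"dp": [-1,0.18,0],"delta_rot": [0,0,0]},
    {"dp": [-1,0.18,0],"delta_rot": [0,0,0]},
    {"dp": [-1,0.18,0],"delta_rot": [0,0,0]}
  ]
}}

```text
time: 4.25
position: [0.5433, 0.0224, 0.2501]
tcp_rot: [-3.141, 0.0, -1.572]
force: [0.1, -0.2, 0.8]
gripper_width: 0.997
finger_force: 0.0
```

Request:
{"name": "step_arm", "arguments": {
  "series": [
    {"dp": [-1,0.18,0],"delta_rot": [0,0,0]},
    {"dp": [-1,0.18,0],"delta_rot": [0,0,0]},
    {"dp": [-1,0.18,0],"delta_rot": [0,0,0]},
    {"dp": [-1,0.18,0],"delta_rot": [0,0,0]},
    {"dp": [-1,0.18,0],"delta_rot": [0,0,0]},
    {"dp": [-1,0.18,0],"delta_rot": [0,0,0]},
    {"dp": [-1,0.18,0],"delta_rot": [0,0,0]},
    {"dp": [-1,0.18,0],"delta_rot": [0,0,0]}
  ]
}}

```text
time: 4.92
position: [0.5144, 0.1824, 0.2501]
tcp_rot: [-3.141, 0.0, -1.572]
force: [-0.2, 0.0, -0.4]
gripper_width: 1.001
finger_force: 0.0
```

Request:
{"name": "step_arm", "arguments": {
  "series": [
    {"dp": [-1,0.18,0],"delta_rot": [0,0,0]},
    {"dp": [-1,0.18,0],"delta_rot": [0,0,0]},
    {"dp": [-1,0.18,0],"delta_rot": [0,0,0]},
    {"dp": [-1,0.18,0],"delta_rot": [0,0,0]},
    {"dp": [-1,0.18,0],"delta_rot": [0,0,0]},
    {"dp": [-1,0.18,0],"delta_rot": [0,0,0]},
    {"dp": [-1,0.18,0],"delta_rot": [0,0,0]},
    {"dp": [0,0,0],"delta_rot": [0,0,0]}
  ]
}}

```text
time: 5.58
position: [0.4892, 0.3243, 0.2497]
tcp_rot: [-3.141, 0.0, -1.57]
force: [-0.5, 0.9, 0.8]
gripper_width: 0.999
finger_force: 0.0
```

Request:
{"name": "step_arm", "arguments": {
  "series": [
    {"dp": [-0.87,0.06,0],"delta_rot": [0,0,0]},
    {"dp": [-0.87,0.06,0],"delta_rot": [0,0,0]},
    {"dp": [-0.87,0.06,0],"delta_rot": [0,0,0]},
    {"dp": [-0.87,0.06,0],"delta_rot": [0,0,0]},
    {"dp": [0,0,0.9],"delta_rot": [0,0,0]},
    {"dp": [0,0,0.9],"delta_rot": [0,0,0]},
    {"dp": [0,0,0.9],"delta_rot": [0,0,0]},
    {"dp": [0,0,0],"delta_rot": [0,0,0]}
  ]
}}

```text
time: 6.25
position: [0.4832, 0.3907, 0.1919]
tcp_rot: [3.137, -0.004, -1.571]
force: [-0.5, -0.8, -0.4]
gripper_width: 1.001
finger_force: 0.0
```

Request:
{"name": "step_arm", "arguments": {
  "series": [
    {"dp": [0,0,0.7],"delta_rot": [0,0,0]},
    {"dp": [0,0,0.7],"delta_rot": [0,0,0]},
    {"dp": [0,0,0.7],"delta_rot": [0,0,0]},
    {"dp": [0,0,0.7],"delta_rot": [0,0,0]},
    {"dp": [0,0,0.7],"delta_rot": [0,0,0]},
    {"dp": [0,0,0.65],"delta_rot": [0,0,0]},
    {"dp": [0,0,0],"delta_rot": [0,0,0]},
    {"dp": [0,0,0],"delta_rot": [0,0,0]}
  ]
}}

```text
time: 6.92
position: [0.4849, 0.3916, 0.1133]
tcp_rot: [3.141, -0.001, -1.57]
force: [0.8, -0.1, 0.9]
gripper_width: 0.997
finger_force: 0.0
```

Request:
{"name": "step_arm", "arguments": {
  "hand": -1,
  "series": [
    {"dp": [0,0,0],"delta_rot": [0,0,0]},
    {"dp": [0,0,0],"delta_rot": [0,0,0]},
    {"dp": [0,0,0],"delta_rot": [0,0,0]},
    {"dp": [0,0,0],"delta_rot": [0,0,0]},
    {"dp": [0,0,0],"delta_rot": [0,0,0]},
    {"dp": [0,0,0],"delta_rot": [0,0,0]},
    {"dp": [0,0,0],"delta_rot": [0,0,0]},
    {"dp": [0,0,0],"delta_rot": [0,0,0]}
  ]
}}

```text
time: 7.58
position: [0.4851, 0.3914, 0.1137]
tcp_rot: [-3.141, 0.001, -1.57]
force: [-0.6, -0.4, 5.6]
gripper_width: 0.266
finger_force: 58.8
```

Request:
{"name": "step_arm", "arguments": {
  "series": [
    {"dp": [0,0,-0.4],"delta_rot": [0,0,0]},
    {"dp": [0,0,-0.9],"delta_rot": [0,0,0]},
    {"dp": [0,0,-1],"delta_rot": [0,0,0]},
    {"dp": [0,0,-1],"delta_rot": [0,0,0]},
    {"dp": [0,0,-1],"delta_rot": [0,0,0]},
    {"dp": [0,0,-1],"delta_rot": [0,0,0]},
    {"dp": [0,0,-1],"delta_rot": [0,0,0]},
    {"dp": [0,0,-1],"delta_rot": [0,0,0]}
  ]
}}

```text
time: 8.25
position: [0.4843, 0.3907, 0.2598]
tcp_rot: [3.141, -0.001, -1.571]
force: [-0.4, -0.4, -0.4]
gripper_width: 0.268
finger_force: 58.8
```

Request:
{"name": "step_arm", "arguments": {
  "series": [
    {"dp": [0.5,-0.1,-0.8],"delta_rot": [0,0,0]},
    {"dp": [0.9,-0.2,-0.8],"delta_rot": [0,0,0]},
    {"dp": [0.97,-0.21,-0.4],"delta_rot": [0,0,0]},
    {"dp": [0.97,-0.21,0],"delta_rot": [0,0,0]},
    {"dp": [0.97,-0.21,0],"delta_rot": [0,0,0]},
    {"dp": [0.97,-0.21,0],"delta_rot": [0,0,0]},
    {"dp": [0.97,-0.21,0],"delta_rot": [0,0,0]},
    {"dp": [0.97,-0.21,0],"delta_rot": [0,0,0]}
  ]
}}

```text
time: 8.92
position: [0.5156, 0.2455, 0.2989]
tcp_rot: [3.141, -0.0, -1.571]
force: [-0.3, 0.0, -1.3]
gripper_width: 0.264
finger_force: 58.8
```

Request:
{"name": "step_arm", "arguments": {
  "series": [
    {"dp": [0.97,-0.21,0],"delta_rot": [0,0,0]},
    {"dp": [0.97,-0.21,0],"delta_rot": [0,0,0]},
    {"dp": [0.97,-0.21,0],"delta_rot": [0,0,0]},
    {"dp": [0.97,-0.21,0],"delta_rot": [0,0,0]},
    {"dp": [0.97,-0.21,0],"delta_rot": [0,0,0]},
    {"dp": [0.97,-0.21,0],"delta_rot": [0,0,0]},
    {"dp": [0.97,-0.21,0],"delta_rot": [0,0,0]},
    {"dp": [0.97,-0.21,0],"delta_rot": [0,0,0]}
  ]
}}

```text
time: 9.58
position: [0.5492, 0.0904, 0.2989]
tcp_rot: [3.141, -0.0, -1.571]
force: [1.0, 0.9, -1.7]
gripper_width: 0.264
finger_force: 58.8
```

Request:
{"name": "step_arm", "arguments": {
  "series": [
    {"dp": [0.97,-0.21,0],"delta_rot": [0,0,0]},
    {"dp": [0.97,-0.21,0],"delta_rot": [0,0,0]},
    {"dp": [0.97,-0.21,0],"delta_rot": [0,0,0]},
    {"dp": [0.97,-0.21,0],"delta_rot": [0,0,0]},
    {"dp": [0.97,-0.21,0],"delta_rot": [0,0,0]},
    {"dp": [0.97,-0.21,0],"delta_rot": [0,0,0]},
    {"dp": [0.97,-0.21,0],"delta_rot": [0,0,0]},
    {"dp": [0,0,0],"delta_rot": [0,0,0]}
  ]
}}

```text
time: 10.25
position: [0.5788, -0.0468, 0.2986]
tcp_rot: [3.14, -0.001, -1.573]
force: [-0.7, 0.8, -1.1]
gripper_width: 0.266
finger_force: 58.8
```

Request:
{"name": "step_arm", "arguments": {
  "series": [
    {"dp": [0.87,-0.2,0],"delta_rot": [0,0,0]},
    {"dp": [0.87,-0.2,0],"delta_rot": [0,0,0]},
    {"dp": [0.87,-0.2,0],"delta_rot": [0,0,0]},
    {"dp": [0.87,-0.2,0],"delta_rot": [0,0,0]},
    {"dp": [0.87,-0.2,0],"delta_rot": [0,0,0]},
    {"dp": [0.86,-0.23,0],"delta_rot": [0,0,0]},
    {"dp": [0,0,0.8],"delta_rot": [0,0,0]},
    {"dp": [0,0,0.8],"delta_rot": [0,0,0]}
  ]
}}

```text
time: 10.92
position: [0.6039, -0.1492, 0.2671]
tcp_rot: [-3.141, 0.0, -1.572]
force: [-0.6, -0.4, -2.0]
gripper_width: 0.265
finger_force: 59.0
```

Request:
{"name": "step_arm", "arguments": {
  "series": [
    {"dp": [0,0,0.8],"delta_rot": [0,0,0]},
    {"dp": [0,0,0.7],"delta_rot": [0,0,0]},
    {"dp": [0,0,0],"delta_rot": [0,0,0]},
    {"dp": [0,0,0],"delta_rot": [0,0,0]}
  ]
}}

```text
time: 11.25
position: [0.6031, -0.1483, 0.2365]
tcp_rot: [3.139, -0.0, -1.571]
force: [0.4, -0.4, -0.1]
gripper_width: 0.262
finger_force: 58.9
```

```bash
python3 - <<'E'
from h import *
s=capture("scene");w=capture("wrist");print(read_state()["position"])
a=cv2.resize(s["img"][110:260,200:320],None,fx=3,fy=3,interpolation=cv2.INTER_CUBIC)
b=cv2.resize(w["img"][:,170:490],(360,450))
cv2.imwrite("pics/p5.png",np.hstack([a,b]))
E
```

```text
[ 0.60410493 -0.14840045  0.23809912]
```

View pics/p5.png

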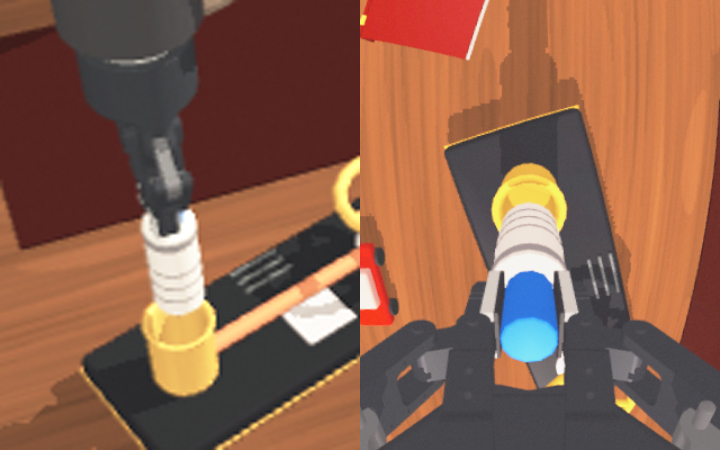

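The scene crop (3x, offset 200,110) shows the held cartridge upright just above the well mouth. The body's edges are at x≈158 and 205 near y≈300. I'll check the lateral alignment against a projection.

```bash
python3 - <<'E'
from h import *
s=capture("scene");m=lambda P:[round(3*(p-o+.5)-.5,1) for p,o in zip(proj(s,P),(200,110))]
p=np.array([.6034,-.1487]);B=.238-.1135
d=s["eye"][:2]-p;n=np.array([-d[1],d[0]])/np.linalg.norm(d)*.02
for z in(B+.01,B+.04,B+.09):
    print(z,m([*p,z]),m([*(p+n),z]),m([*(p-n),z]))
print([read_state()["position"].round(4) for _ in range(1)])
# detect white edges rows
i=s["img"].astype(int);hsv=cv2.cvtColor(s["img"],cv2.COLOR_BGR2HSV)
for r in range(188,214,3):
    x=np.where((hsv[r,240:275,1]<50)&(hsv[r,240:275,2]>140))[0]+240; print(r,3*(r-110)+1,x.min() if len(x) else 0,x.max() if len(x) else 0, 3*((x.min()+x.max())/2-200)+1 if len(x) else 0)
w=capture("wrist")
E
```

```text
0.13449999999999998 [np.float64(174.5), np.float64(292.5)] [np.float64(199.8), np.float64(288.6)] [np.float64(149.1), np.float64(296.4)]
0.16449999999999998 [np.float64(170.7), np.float64(267.7)] [np.float64(196.5), np.float64(263.8)] [np.float64(144.6), np.float64(271.7)]
0.21449999999999997 [np.float64(163.8), np.float64(223.7)] [np.float64(190.8), np.float64(219.7)] [np.float64(136.7), np.float64(227.6)]
[array([ 0.6042, -0.1484,  0.2383])]
188 235 248 265 170.5
191 244 249 265 172.0
194 253 249 266 173.5
197 262 250 266 175.0
200 271 250 266 175.0
203 280 251 267 178.0
206 289 251 267 178.0
209 298 252 267 179.5
212 307 253 265 178.0
```

Request:
{"name": "step_arm", "arguments": {
  "series": [
    {"dp": [0.13,0.02,0],"delta_rot": [0,0,0]},
    {"dp": [0,0,0.5],"delta_rot": [0,0,0]},
    {"dp": [0,0,0.5],"delta_rot": [0,0,0]},
    {"dp": [0,0,0.5],"delta_rot": [0,0,0]},
    {"dp": [0,0,0.3],"delta_rot": [0,0,0]},
    {"dp": [0,0,0.3],"delta_rot": [0,0,0]},
    {"dp": [0,0,0],"delta_rot": [0,0,0]}
  ]
}}

```text
time: 12.03
position: [0.603, -0.1511, 0.1933]
tcp_rot: [3.14, -0.0, -1.571]
force: [1.6, -0.8, -2.3]
gripper_width: 0.263
finger_force: 58.9
```

Request:
{"name": "step_arm", "arguments": {
  "series": [
    {"dp": [0,0,0.4],"delta_rot": [0,0,0]},
    {"dp": [0,0,0.4],"delta_rot": [0,0,0]},
    {"dp": [0,0,0.4],"delta_rot": [0,0,0]},
    {"dp": [0,0,0.4],"delta_rot": [0,0,0]},
    {"dp": [0,0,0.4],"delta_rot": [0,0,0]},
    {"dp": [0,0,0],"delta_rot": [0,0,0]}
  ]
}}

```text
time: 12.53
position: [0.6031, -0.1512, 0.1532]
tcp_rot: [3.141, -0.0, -1.571]
force: [3.0, -2.1, -4.0]
gripper_width: 0.267
finger_force: 59.0
```

Request:
{"name": "step_arm", "arguments": {
  "series": [
    {"dp": [0,0,0.1],"delta_rot": [0,0,0]},
    {"dp": [0,0,0.1],"delta_rot": [0,0,0]},
    {"dp": [0,0,0.1],"delta_rot": [0,0,0]},
    {"dp": [0,0,0],"delta_rot": [0,0,0]}
  ]
}}

```text
time: 12.87
position: [0.6032, -0.1512, 0.1489]
tcp_rot: [-3.142, -0.0, -1.571]
force: [1.0, -1.6, -2.4]
gripper_width: 0.262
finger_force: 59.3
```

Request:
{"name": "step_arm", "arguments": {
  "series": [
    {"dp": [0,0,0.07],"delta_rot": [0,0,0]},
    {"dp": [0,0,0],"delta_rot": [0,0,0]},
    {"dp": [0,0,0],"delta_rot": [0,0,0]}
  ]
}}

```text
time: 13.12
position: [0.6033, -0.1511, 0.1477]
tcp_rot: [-3.141, -0.0, -1.571]
force: [-0.2, -3.6, 0.3]
gripper_width: 0.263
finger_force: 59.4
```

Request:
{"name": "step_arm", "arguments": {
  "series": [
    {"dp": [0,0,0.07],"delta_rot": [0,0,0]},
    {"dp": [0,0,0],"delta_rot": [0,0,0]},
    {"dp": [0,0,0],"delta_rot": [0,0,0]}
  ]
}}

```text
time: 13.37
position: [0.6036, -0.1513, 0.1477]
tcp_rot: [-3.14, -0.001, -1.57]
force: [-2.3, -1.6, 7.6]
gripper_width: 0.264
finger_force: 60.2
```

Request:
{"name": "step_arm", "arguments": {
  "series": [
    {"dp": [0,0,0.07],"delta_rot": [0,0,0]},
    {"dp": [0,0,0],"delta_rot": [0,0,0]},
    {"dp": [0,0,0],"delta_rot": [0,0,0]}
  ]
}}

```text
time: 13.62
position: [0.6038, -0.1515, 0.1476]
tcp_rot: [-3.139, -0.001, -1.57]
force: [-4.9, -1.2, 17.3]
gripper_width: 0.267
finger_force: 61.2
```

Request:
{"name": "step_arm", "arguments": {
  "hand": 1,
  "series": [
    {"dp": [0,0,0],"delta_rot": [0,0,0]},
    {"dp": [0,0,0],"delta_rot": [0,0,0]},
    {"dp": [0,0,0],"delta_rot": [0,0,0]},
    {"dp": [0,0,0],"delta_rot": [0,0,0]},
    {"dp": [0,0,0],"delta_rot": [0,0,0]},
    {"dp": [0,0,-0.3],"delta_rot": [0,0,0]},
    {"dp": [0,0,-0.6],"delta_rot": [0,0,0]},
    {"dp": [0,0,-0.8],"delta_rot": [0,0,0]}
  ]
}}

```text
time: 14.28
position: [0.6026, -0.151, 0.1782]
tcp_rot: [3.139, 0.0, -1.571]
force: [-0.2, -0.1, -0.0]
gripper_width: 1.003
finger_force: 0.0
```

Request:
{"name": "step_arm", "arguments": {
  "series": [
    {"dp": [0,0,-0.8],"delta_rot": [0,0,0]},
    {"dp": [0,0,-0.8],"delta_rot": [0,0,0]},
    {"dp": [0,0,-0.9],"delta_rot": [0,0,0]},
    {"dp": [0,0,-0.9],"delta_rot": [0,0,0]},
    {"dp": [-0.6,0.2,0],"delta_rot": [0,0,0]},
    {"dp": [-0.96,0.3,0],"delta_rot": [0,0,0]},
    {"dp": [-0.96,0.3,0],"delta_rot": [0,0,0]},
    {"dp": [-0.96,0.3,0],"delta_rot": [0,0,0]}
  ]
}}

```text
time: 14.95
position: [0.5808, -0.0808, 0.2469]
tcp_rot: [-3.142, 0.0, -1.571]
force: [-0.7, -0.4, 0.2]
gripper_width: 1.004
finger_force: 0.0
```

Request:
{"name": "step_arm", "arguments": {
  "series": [
    {"dp": [-0.96,0.3,0],"delta_rot": [0,0,0]},
    {"dp": [-0.96,0.3,0],"delta_rot": [0,0,0]},
    {"dp": [-0.96,0.3,0],"delta_rot": [0,0,0]},
    {"dp": [-0.96,0.3,0],"delta_rot": [0,0,0]},
    {"dp": [-0.96,0.3,0],"delta_rot": [0,0,0]},
    {"dp": [-0.96,0.3,0],"delta_rot": [0,0,0]},
    {"dp": [-0.96,0.3,0],"delta_rot": [0,0,0]},
    {"dp": [0,0,0],"delta_rot": [0,0,0]}
  ]
}}

```text
time: 15.62
position: [0.5384, 0.0554, 0.2471]
tcp_rot: [-3.141, 0.001, -1.569]
force: [-1.2, -0.9, -0.2]
gripper_width: 0.996
finger_force: 0.0
```

```bash
python3 - <<'E'
from h import *
s=capture("scene");st=read_state();w=capture("wrist");print(st["position"],st["tcp_rot"])
a=cv2.resize(s["img"][130:270,220:360],None,fx=3,fy=3,interpolation=cv2.INTER_CUBIC)
b=cv2.resize(w["img"][:,170:490],(336,420))
cv2.imwrite("pics/p6.png",np.hstack([a,b]))
E
```

```text
[0.53875713 0.05440395 0.2471481 ] [-3.14118840e+00  3.70871703e-04 -1.56820322e+00]
```

View pics/p6.png

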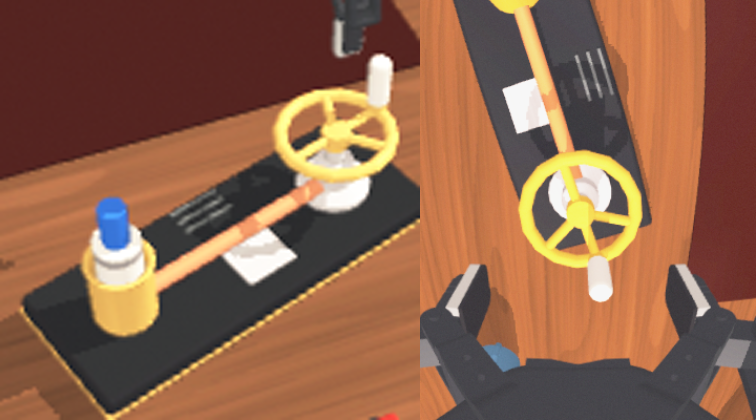

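The scene view shows the cartridge seated and upright in the well, with the white body standing clear of the rim. The handle top is at crop (380,62) and the wheel rim centre at (336,134).

```bash
python3 - <<'E'
from h import *
s=capture("scene");m=lambda x,y:((x+.5)/3-.5+220,(y+.5)/3-.5+130)
print("handle top",at(s,*m(380,62),.156),"wheel",at(s,*m(335.5,134.5),.101))
E
```

```text
handle top [0.52012145 0.11714165 0.156     ] wheel [0.53833299 0.069672   0.101     ]
```

Request:
{"name": "step_arm", "arguments": {
  "series": [
    {"dp": [-0.8,0.24,0],"delta_rot": [0,0,0]},
    {"dp": [-0.8,0.24,0],"delta_rot": [0,0,0]},
    {"dp": [-0.8,0.24,0],"delta_rot": [0,0,0]},
    {"dp": [-0.74,0.24,0],"delta_rot": [0,0,0]},
    {"dp": [0,0,0.7],"delta_rot": [0,0,0]},
    {"dp": [0,0,0.7],"delta_rot": [0,0,0]},
    {"dp": [0,0,0.7],"delta_rot": [0,0,0]},
    {"dp": [0,0,0.7],"delta_rot": [0,0,0]}
  ]
}}

```text
time: 16.43
position: [0.5202, 0.1151, 0.1903]
tcp_rot: [-3.141, 0.0, -1.571]
force: [0.2, 0.1, -0.0]
gripper_width: 1.002
finger_force: 0.0
```

Request:
{"name": "step_arm", "arguments": {
  "series": [
    {"dp": [0,0,0.7],"delta_rot": [0,0,0]},
    {"dp": [0,0,0.7],"delta_rot": [0,0,0]},
    {"dp": [0,0,0.7],"delta_rot": [0,0,0]},
    {"dp": [0,0,0.55],"delta_rot": [0,0,0]},
    {"dp": [0,0,0],"delta_rot": [0,0,0]},
    {"dp": [0,0,0],"delta_rot": [0,0,0]}
  ]
}}

```text
time: 16.93
position: [0.5201, 0.1149, 0.1375]
tcp_rot: [3.14, -0.001, -1.571]
force: [0.1, -0.0, 0.3]
gripper_width: 0.999
finger_force: 0.0
```

Request:
{"name": "step_arm", "arguments": {
  "hand": -1,
  "series": [
    {"dp": [0,0,0],"delta_rot": [0,0,0]},
    {"dp": [0,0,0],"delta_rot": [0,0,0]},
    {"dp": [0,0,0],"delta_rot": [0,0,0]},
    {"dp": [0,0,0],"delta_rot": [0,0,0]},
    {"dp": [0,0,0],"delta_rot": [0,0,0]},
    {"dp": [0,0,0],"delta_rot": [0,0,0]},
    {"dp": [0,0,0],"delta_rot": [0,0,0]},
    {"dp": [0,0,0],"delta_rot": [0,0,0]}
  ]
}}

```text
time: 17.6
position: [0.5203, 0.1158, 0.1383]
tcp_rot: [-3.141, 0.0, -1.57]
force: [-0.7, 0.1, 5.4]
gripper_width: 0.215
finger_force: 58.5
```

```bash
python3 - <<'E'
from h import *
s=read_state();print(s["position"],s["force"])
E
```

```text
[0.5202667  0.11576914 0.13833225] [-0.68684871  0.06825338  5.37055012]
```

```bash
cat >> h.py <<'E'
def arc(a0,da,n,r=50.):
    a=a0+da*np.arange(n+1); P=r*np.c_[np.cos(a),np.sin(a)]/20
    for d in np.diff(P,axis=0): print([round(-d[1],2),round(-d[0],2),0],end=" ")
    print("end",a[-1].round(4))
E
python3 - <<'E'
from h import *
arc(np.deg2rad(109.5),-.16,8)
E
```

```text
[np.float64(-0.1), np.float64(-0.39), 0] [np.float64(-0.04), np.float64(-0.4), 0] [np.float64(0.02), np.float64(-0.4), 0] [np.float64(0.09), np.float64(-0.39), 0] [np.float64(0.15), np.float64(-0.37), 0] [np.float64(0.21), np.float64(-0.34), 0] [np.float64(0.26), np.float64(-0.31), 0] [np.float64(0.3), np.float64(-0.26), 0] end 0.6311
```

Request:
{"name": "step_arm", "arguments": {
  "series": [
    {"dp": [-0.1,-0.39,0],"delta_rot": [0,0,0]},
    {"dp": [-0.04,-0.4,0],"delta_rot": [0,0,0]},
    {"dp": [0.02,-0.4,0],"delta_rot": [0,0,0]},
    {"dp": [0.09,-0.39,0],"delta_rot": [0,0,0]}
  ]
}}

```text
time: 17.93
position: [0.5516, 0.1162, 0.1383]
tcp_rot: [3.141, -0.0, -1.57]
force: [-4.2, -1.5, 7.8]
gripper_width: 0.214
finger_force: 59.0
```

Request:
{"name": "step_arm", "arguments": {
  "series": [
    {"dp": [0.15,-0.37,0],"delta_rot": [0,0,0]},
    {"dp": [0.21,-0.34,0],"delta_rot": [0,0,0]},
    {"dp": [0.26,-0.31,0],"delta_rot": [0,0,0]},
    {"dp": [0.3,-0.26,0],"delta_rot": [0,0,0]}
  ]
}}

```text
time: 18.27
position: [0.5772, 0.0977, 0.1383]
tcp_rot: [3.141, -0.0, -1.57]
force: [-5.8, 0.6, 9.5]
gripper_width: 0.219
finger_force: 59.2
```

```bash
python3 - <<'E'
from h import *
s=read_state();print(s["position"],s["force"]); p=s["position"][:2]-[.5370,.0684];print(np.hypot(*p),np.arctan2(p[1],p[0]))
arc(.6311,-.08,10);arc(.6311-.8,-.08,10);arc(.6311-1.6,-.08,10);arc(.6311-2.4,-.08,10);arc(.6311-3.2,-.08,10)
E
```

```text
[0.5771555  0.09773558 0.13827345] [-5.78983444  0.61332424  9.48179422]
0.049729670036525356 0.6309360692344805
[np.float64(0.17), np.float64(-0.11), 0] [np.float64(0.17), np.float64(-0.1), 0] [np.float64(0.18), np.float64(-0.08), 0] [np.float64(0.19), np.float64(-0.07), 0] [np.float64(0.19), np.float64(-0.05), 0] [np.float64(0.2), np.float64(-0.04), 0] [np.float64(0.2), np.float64(-0.02), 0] [np.float64(0.2), np.float64(-0.01), 0] [np.float64(0.2), np.float64(0.01), 0] [np.float64(0.2), np.float64(0.03), 0] end -0.1689
[np.float64(0.2), np.float64(0.04), 0] [np.float64(0.19), np.float64(0.06), 0] [np.float64(0.19), np.float64(0.07), 0] [np.float64(0.18), np.float64(0.09), 0] [np.float64(0.17), np.float64(0.1), 0] [np.float64(0.16), np.float64(0.11), 0] [np.float64(0.15), np.float64(0.13), 0] [np.float64(0.14), np.float64(0.14), 0] [np.float64(0.13), np.float64(0.15), 0] [np.float64(0.12), np.float64(0.16), 0] end -0.9689
[np.float64(0.11), np.float64(0.17), 0] [np.float64(0.09), np.float64(0.18), 0] [np.float64(0.08), np.float64(0.18), 0] [np.float64(0.06), np.float64(0.19), 0] [np
[... 384 characters left out ...]
9), np.float64(0.18), 0] [np.float64(-0.11), np.float64(0.17), 0] [np.float64(-0.12), np.float64(0.16), 0] [np.float64(-0.13), np.float64(0.15), 0] [np.float64(-0.14), np.float64(0.14), 0] [np.float64(-0.15), np.float64(0.13), 0] [np.float64(-0.16), np.float64(0.11), 0] end -2.5689
[np.float64(-0.17), np.float64(0.1), 0] [np.float64(-0.18), np.float64(0.09), 0] [np.float64(-0.19), np.float64(0.07), 0] [np.float64(-0.19), np.float64(0.06), 0] [np.float64(-0.2), np.float64(0.04), 0] [np.float64(-0.2), np.float64(0.03), 0] [np.float64(-0.2), np.float64(0.01), 0] [np.float64(-0.2), np.float64(-0.01), 0] [np.float64(-0.2), np.float64(-0.02), 0] [np.float64(-0.2), np.float64(-0.04), 0] end -3.3689
```

Request:
{"name": "step_arm", "arguments": {
  "series": [
    {"dp": [0.17,-0.11,-0.05],"delta_rot": [0,0,0]},
    {"dp": [0.17,-0.1,0],"delta_rot": [0,0,0]},
    {"dp": [0.18,-0.08,0],"delta_rot": [0,0,0]}
  ]
}}

```text
time: 18.52
position: [0.5827, 0.0875, 0.1385]
tcp_rot: [3.141, 0.0, -1.571]
force: [-2.2, 1.9, 1.2]
gripper_width: 0.216
finger_force: 59.2
```

Request:
{"name": "step_arm", "arguments": {
  "series": [
    {"dp": [0.19,-0.07,0],"delta_rot": [0,0,0]},
    {"dp": [0.19,-0.05,0],"delta_rot": [0,0,0]},
    {"dp": [0.2,-0.04,0],"delta_rot": [0,0,0]}
  ]
}}

```text
time: 18.77
position: [0.5849, 0.0814, 0.1383]
tcp_rot: [3.141, 0.009, -1.572]
force: [-22.1, 48.8, 9.1]
gripper_width: 0.218
finger_force: 60.4
```

Request:
{"name": "step_arm", "arguments": {
  "series": [
    {"dp": [-0.2,0.08,0],"delta_rot": [0,0,0]},
    {"dp": [0,0,0],"delta_rot": [0,0,0]},
    {"dp": [0,0,0],"delta_rot": [0,0,0]}
  ]
}}

```text
time: 19.02
position: [0.5844, 0.0826, 0.1385]
tcp_rot: [-3.141, 0.003, -1.57]
force: [-4.2, 13.4, -1.2]
gripper_width: 0.221
finger_force: 59.7
```

```bash
python3 - <<'E'
from h import *
s=read_state();print(s["position"],s["force"],s["torque"]); p=s["position"][:2]-[.5370,.0684];print(np.hypot(*p),np.arctan2(p[1],p[0]))
c=capture("top")
E
```

```text
[0.58442101 0.08260235 0.13846165] [-4.18821453 13.36369075 -1.15082113] [ 5.26080282  1.75235019 -0.01080006]
0.049502107315550964 0.2909932709595727
```

```bash
python3 - <<'E'
from h import *
a=.29+2*np.pi/32*np.arange(33);P=np.round(2.5*np.c_[np.cos(a),np.sin(a)],2);d=np.diff(P,axis=0)
for k in range(4): print(", ".join('{"dp": [%.2f, %.2f, 0], "delta_rot": [0, 0, 0]}'%(-x[1],-x[0]) for x in d[8*k:8*k+8]));print([.537,.0684]+P[8*k+8]*.02)
E
```

```text
{"dp": [-0.46, 0.19, 0], "delta_rot": [0, 0, 0]}, {"dp": [-0.41, 0.27, 0], "delta_rot": [0, 0, 0]}, {"dp": [-0.35, 0.35, 0], "delta_rot": [0, 0, 0]}, {"dp": [-0.27, 0.40, 0], "delta_rot": [0, 0, 0]}, {"dp": [-0.19, 0.45, 0], "delta_rot": [0, 0, 0]}, {"dp": [-0.10, 0.48, 0], "delta_rot": [0, 0, 0]}, {"dp": [-0.00, 0.49, 0], "delta_rot": [0, 0, 0]}, {"dp": [0.09, 0.48, 0], "delta_rot": [0, 0, 0]}
[0.5228 0.1164]
{"dp": [0.19, 0.46, 0], "delta_rot": [0, 0, 0]}, {"dp": [0.27, 0.41, 0], "delta_rot": [0, 0, 0]}, {"dp": [0.35, 0.35, 0], "delta_rot": [0, 0, 0]}, {"dp": [0.40, 0.27, 0], "delta_rot": [0, 0, 0]}, {"dp": [0.45, 0.19, 0], "delta_rot": [0, 0, 0]}, {"dp": [0.48, 0.10, 0], "delta_rot": [0, 0, 0]}, {"dp": [0.49, -0.00, 0], "delta_rot": [0, 0, 0]}, {"dp": [0.48, -0.09, 0], "delta_rot": [0, 0, 0]}
[0.489  0.0542]
{"dp": [0.46, -0.19, 0], "delta_rot": [0, 0, 0]}, {"dp": [0.41, -0.27, 0], "delta_rot": [0, 0, 0]}, {"dp": [0.35, -0.35, 0], "delta_rot": [0, 0, 0]}, {"dp": [0.27, -0.40, 0], "delta_rot": [0, 0, 0]}, {"dp": [0.19, -0.45, 0], "delta_rot": [0, 0, 0]}, {"dp": [0.10, -0.48, 0], "delta_rot": [0, 0, 0]}, {"dp": [-0.00, -0.49, 0], "delta_rot": [0, 0, 0]}, {"dp": [-0.09, -0.48, 0], "delta_rot": [0, 0, 0]}
[0.5512 0.0204]
{"dp": [-0.19, -0.46, 0], "delta_rot": [0, 0, 0]}, {"dp": [-0.27, -0.41, 0], "delta_rot": [0, 0, 0]}, {"dp": [-0.35, -0.35, 0], "delta_rot": [0, 0, 0]}, {"dp": [-0.40, -0.27, 0], "delta_rot": [0, 0, 0]}, {"dp": [-0.45, -0.19, 0], "delta_rot": [0, 0, 0]}, {"dp": [-0.48, -0.10, 0], "delta_rot": [0, 0, 0]}, {"dp": [-0.49, -0.00, 0], "delta_rot": [0, 0, 0]}, {"dp": [-0.48, 0.09, 0], "delta_rot": [0, 0, 0]}
[0.585  0.0826]
```

Request:
{"name": "step_arm", "arguments": {
  "series": [
    {"dp": [-0.56,0.22,0],"delta_rot": [0,0,0]},
    {"dp": [-0.41,0.27,0],"delta_rot": [0,0,0]},
    {"dp": [-0.35,0.35,0],"delta_rot": [0,0,0]},
    {"dp": [-0.27,0.4,0],"delta_rot": [0,0,0]},
    {"dp": [-0.19,0.45,0],"delta_rot": [0,0,0]},
    {"dp": [-0.1,0.48,0],"delta_rot": [0,0,0]},
    {"dp": [0,0.49,0],"delta_rot": [0,0,0]},
    {"dp": [0.09,0.48,0],"delta_rot": [0,0,0]}
  ]
}}

```text
time: 19.73
position: [0.5205, 0.1159, 0.1385]
tcp_rot: [3.141, 0.0, -1.57]
force: [3.9, -0.3, -7.8]
gripper_width: 0.217
finger_force: 59.0
```

Request:
{"name": "step_arm", "arguments": {
  "series": [
    {"dp": [0.19,0.46,0],"delta_rot": [0,0,0]},
    {"dp": [0.27,0.41,0],"delta_rot": [0,0,0]},
    {"dp": [0.35,0.35,0],"delta_rot": [0,0,0]},
    {"dp": [0.4,0.27,0],"delta_rot": [0,0,0]},
    {"dp": [0.45,0.19,0],"delta_rot": [0,0,0]},
    {"dp": [0.48,0.1,0],"delta_rot": [0,0,0]},
    {"dp": [0.49,0,0],"delta_rot": [0,0,0]},
    {"dp": [0.48,-0.09,0],"delta_rot": [0,0,0]}
  ]
}}

```text
time: 20.4
position: [0.4885, 0.0534, 0.1386]
tcp_rot: [-3.139, 0.002, -1.571]
force: [10.7, 6.9, -18.6]
gripper_width: 0.215
finger_force: 59.5
```

Request:
{"name": "step_arm", "arguments": {
  "series": [
    {"dp": [0.46,-0.23,0.05],"delta_rot": [0,0,0]},
    {"dp": [0.41,-0.27,0.05],"delta_rot": [0,0,0]},
    {"dp": [0.35,-0.35,0],"delta_rot": [0,0,0]},
    {"dp": [0.27,-0.4,0],"delta_rot": [0,0,0]},
    {"dp": [0.19,-0.45,0],"delta_rot": [0,0,0]},
    {"dp": [0.1,-0.48,0],"delta_rot": [0,0,0]},
    {"dp": [0,-0.49,0],"delta_rot": [0,0,0]},
    {"dp": [-0.09,-0.48,0],"delta_rot": [0,0,0]}
  ]
}}

```text
time: 21.07
position: [0.5511, 0.0201, 0.1383]
tcp_rot: [-3.141, 0.002, -1.571]
force: [-7.4, 13.0, 9.9]
gripper_width: 0.219
finger_force: 62.5
```

Request:
{"name": "step_arm", "arguments": {
  "series": [
    {"dp": [-0.19,-0.46,0],"delta_rot": [0,0,0]},
    {"dp": [-0.27,-0.41,0],"delta_rot": [0,0,0]},
    {"dp": [-0.35,-0.35,0],"delta_rot": [0,0,0]},
    {"dp": [-0.4,-0.27,0],"delta_rot": [0,0,0]},
    {"dp": [-0.45,-0.19,0],"delta_rot": [0,0,0]},
    {"dp": [-0.48,-0.1,0],"delta_rot": [0,0,0]},
    {"dp": [-0.49,0,0],"delta_rot": [0,0,0]},
    {"dp": [-0.48,0.09,0],"delta_rot": [0,0,0]}
  ]
}}

```text
time: 21.73
position: [0.585, 0.0806, 0.1384]
tcp_rot: [-3.141, -0.002, -1.571]
force: [-0.1, -3.5, 5.8]
gripper_width: 0.216
finger_force: 62.2
```

Request:
{"name": "step_arm", "arguments": {
  "series": [
    {"dp": [-0.46,0.19,0],"delta_rot": [0,0,0]},
    {"dp": [-0.41,0.27,0],"delta_rot": [0,0,0]},
    {"dp": [-0.35,0.35,0],"delta_rot": [0,0,0]},
    {"dp": [-0.27,0.4,0],"delta_rot": [0,0,0]},
    {"dp": [-0.19,0.45,0],"delta_rot": [0,0,0]},
    {"dp": [-0.1,0.48,0],"delta_rot": [0,0,0]},
    {"dp": [0,0.49,0],"delta_rot": [0,0,0]},
    {"dp": [0.09,0.48,0],"delta_rot": [0,0,0]}
  ]
}}

```text
time: 22.4
position: [0.5234, 0.1167, 0.1383]
tcp_rot: [-3.138, 0.002, -1.57]
force: [3.1, 2.2, 6.8]
gripper_width: 0.216
finger_force: 62.2
```

Request:
{"name": "step_arm", "arguments": {
  "series": [
    {"dp": [0.19,0.46,0],"delta_rot": [0,0,0]},
    {"dp": [0.27,0.41,0],"delta_rot": [0,0,0]},
    {"dp": [0.35,0.35,0],"delta_rot": [0,0,0]},
    {"dp": [0.4,0.27,0],"delta_rot": [0,0,0]},
    {"dp": [0.45,0.19,0],"delta_rot": [0,0,0]},
    {"dp": [0.48,0.1,0],"delta_rot": [0,0,0]},
    {"dp": [0.49,0,0],"delta_rot": [0,0,0]},
    {"dp": [0.48,-0.09,0],"delta_rot": [0,0,0]}
  ]
}}

```text
time: 23.07
position: [0.4887, 0.0534, 0.1383]
tcp_rot: [-3.14, 0.001, -1.57]
force: [1.2, 3.1, 8.1]
gripper_width: 0.212
finger_force: 62.4
```

Request:
{"name": "step_arm", "arguments": {
  "series": [
    {"dp": [0.46,-0.19,0.05],"delta_rot": [0,0,0]},
    {"dp": [0.41,-0.27,0],"delta_rot": [0,0,0]},
    {"dp": [0.35,-0.35,0],"delta_rot": [0,0,0]},
    {"dp": [0.27,-0.4,0],"delta_rot": [0,0,0]},
    {"dp": [0.19,-0.45,0],"delta_rot": [0,0,0]},
    {"dp": [0.1,-0.48,0],"delta_rot": [0,0,0]},
    {"dp": [0,-0.49,0],"delta_rot": [0,0,0]},
    {"dp": [-0.09,-0.48,0],"delta_rot": [0,0,0]}
  ]
}}

```text
time: 23.73
position: [0.5518, 0.0204, 0.1381]
tcp_rot: [-3.139, 0.002, -1.571]
force: [-7.5, 12.1, 18.9]
gripper_width: 0.214
finger_force: 63.5
```

Request:
{"name": "step_arm", "arguments": {
  "series": [
    {"dp": [-0.19,-0.46,0],"delta_rot": [0,0,0]},
    {"dp": [-0.27,-0.41,0],"delta_rot": [0,0,0]},
    {"dp": [-0.35,-0.35,0],"delta_rot": [0,0,0]},
    {"dp": [-0.4,-0.27,0],"delta_rot": [0,0,0]},
    {"dp": [-0.45,-0.19,0],"delta_rot": [0,0,0]},
    {"dp": [-0.48,-0.1,0],"delta_rot": [0,0,0]},
    {"dp": [-0.49,0,0],"delta_rot": [0,0,0]},
    {"dp": [-0.48,0.09,0],"delta_rot": [0,0,0]}
  ]
}}

```text
time: 24.4
position: [0.5849, 0.0813, 0.1382]
tcp_rot: [-3.14, -0.001, -1.57]
force: [-2.9, -5.0, 15.3]
gripper_width: 0.215
finger_force: 63.4
```

Request:
{"name": "step_arm", "arguments": {
  "series": [
    {"dp": [0,0,0],"delta_rot": [0,0,0]},
    {"dp": [0,0,0],"delta_rot": [0,0,0]},
    {"dp": [0,0,0],"delta_rot": [0,0,0]}
  ]
}}

```text
time: 24.65
position: [0.5847, 0.082, 0.1382]
tcp_rot: [-3.14, 0.0, -1.57]
force: [-4.4, 1.3, 15.3]
gripper_width: 0.218
finger_force: 63.4
```

```bash
python3 - <<'E'
from h import *
s=read_state();print(s["position"],s["force"],s["torque"]); p=s["position"][:2]-[.5370,.0684];print(np.hypot(*p),np.arctan2(p[1],p[0]))
s=capture("scene");a=cv2.resize(s["img"][110:260,210:370],None,fx=4,fy=4,interpolation=cv2.INTER_CUBIC);cv2.imwrite("pics/p7.png",a)
E
```

```text
[0.58468114 0.08201136 0.13820435] [-4.41436433  1.28912828 15.2958216 ] [ 0.56034974  1.56530794 -0.01859599]
0.04958588925499318 0.27807032533487486
```

View pics/p7.png

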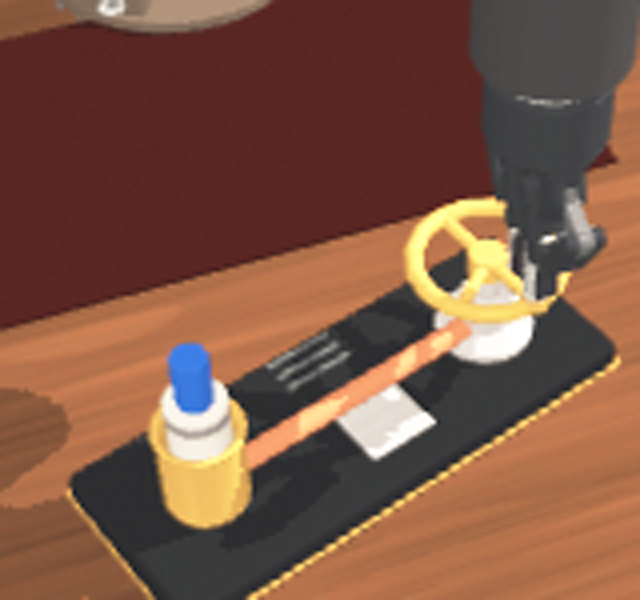

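The scene view shows the handle held in the gripper back at its stop bearing, and the cartridge still seated upright. The angle is about 0.02 rad short, so I'll nudge it counter-clockwise and relieve the vertical load.

Request:
{"name": "step_arm", "arguments": {
  "series": [
    {"dp": [-0.06,0.02,-0.08],"delta_rot": [0,0,0]},
    {"dp": [0,0,0],"delta_rot": [0,0,0]},
    {"dp": [0,0,0],"delta_rot": [0,0,0]},
    {"dp": [0,0,0],"delta_rot": [0,0,0]}
  ]
}}

```text
time: 25.03
position: [0.5843, 0.083, 0.1383]
tcp_rot: [-3.141, 0.0, -1.57]
force: [-0.1, 0.9, 9.1]
gripper_width: 0.216
finger_force: 62.4
```

```bash
python3 - <<'E'
from h import *
s=read_state();print(s["position"],s["force"]); p=s["position"][:2]-[.5370,.0684];print(np.hypot(*p),np.arctan2(p[1],p[0]))
E
```

```text
[0.58428347 0.08298333 0.13828907] [-0.13578206  0.91208936  9.05000188]
0.04948131181178663 0.29916662107202024
```

The angle reads 0.299 rad against a stop at about 0.30, with almost no side load, so I'm handing it in.

```bash
python3 -c "
from cell import *
print(finish_job())"
```

```text
the job is handed in; nothing more can be done
None
```

The fresh cartridge is fully home in the well and released. The valve was closed to its stop, then backed off two full turns to within about 0.01 rad by arm position; the gripper still holds the handle, and the job was handed in at about 25 s (verdict not shown).

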